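Find the housing with the loose ball

TASK

One of the three closed aluminium housings on the rubber mat has a ball loose inside. Lift and gently rock or shake them to feel which one it is, lay any sound one back where it lay, then lay the faulty one on the open end of the grey strip-down block, flat end forward, and slide it gently under the bridge, fully home against the end stop. Knock nothing hard and leave the other things on the bench alone.

Things in the scene. Friction and masses are not known exactly. Their poses are not given: they have to be found in the camera images.
- housing_a: Closed aluminium housing, one of three alike: a block 110 (x) x 46 (y) x 46 (z) mm, lying flat on the mat. Origin: centre of its underside, z up. Its +x end is flat; a brass pipe stub 14 mm across sticks 16 mm out of the middle of its -x end, and a brass bung 16 mm across, 10 mm high, stands on top 35 mm behind the middle (-x side). Empty weight 190 to 510 g, whichever it is, so weight tells little.
- housing_b: Second housing, same size, axes and origin as housing_a. Exactly one of the three, any of them, has a 34 mm, 160 g steel ball loose inside, free to roll 64 mm end to end along x on a flat inner floor; nothing outside shows it. Nothing moves in the other two.
- housing_c: Third housing, same as housing_a. Rocked end to end by about 0.3 rad in the air, the faulty one's ball rolls across with a small knock; back at level it stays near that end for a moment, so that the moment about the housing's y differs by 0.05 to 0.1 N m between the two ends. A sound one shows no such change.
- mat: Black rubber mat, 200 (its x) x 420 (y) x 4 mm, flat on the bench, fixed. The housings lie on it side by side along its y, about 120 mm apart. Origin: centre of its underside.
- block: Grey strip-down block with steel guides, fixed to the bench. Plate 12 mm thick, 100 mm wide, from 155 mm behind (-x) to 110 mm ahead (+x) of the origin, which is on the bench under the throat point. Its +x is the way a housing slides in. Its rear, open part (behind x = -34 mm) is for laying the housing down, middle 90 mm behind the throat point, before sliding.
- throat (a point): Point on top of the block's plate, 12 mm above the bench, axes as the block's. Guide rails along x, 14 mm high above the plate, inner faces at y = +-25 mm, from x = -10 mm on, flared lead-ins from -34 mm. A rigid steel end stop, 34 mm high with a black knob, is clamped with its face 55 to 70 mm ahead of this point: unmeasured, so home is felt, the housing's origin then 0 to 15 mm ahead.
- bridge (a point): Centre of the top of the steel hold-down bridge across the channel, 48.5 mm ahead of the throat point: 13 mm long (x), 74 mm wide, top 57 mm and underside 49 mm above the plate, so a housing's flat end must slide under it and cannot be lowered in from above; the bung does not pass under it. While sliding the housing drags with up to 8 N, and the ball may knock.
- screwdriver: Screwdriver lying on the bench (bystander), origin about mid-length under it.
- bearing: Steel bearing ring, 52 mm across, 15 mm high (bystander).
- plug: Brass plug, 32 mm across, 34 mm high (bystander).
Not all that is in view belongs to the job. Leave any purple or red look-alike of the housing_a alone.

How it is judged:
By the outcome, as a careful person would: the job done as asked, in the order asked, and still so for the second after the job is handed in, with the robot touching nothing.
It also fails if it takes over 72 s, if anything falls off the work surface, if the arm or the gripper's body presses on something with over 40 N, if the wrist force passes 120 N, or if a joint passes its speed limit or range.

ROBOT

A 6-joint arm with a two-finger parallel gripper is mounted at the origin on the work surface. World frame = base frame: x ahead of the robot, y to its left, z up, the work surface at z = 0. Lengths are in m, angles in rad, forces in N, time in s.
With the tool pointing down it reaches from about 0.35 to 0.775 m from the base axis. Payload 7.3 kg.
Tool frame: the origin (TCP) lies at the very end of the fingers, on their centre line; the grasp point (between the pads) lies 19 mm behind it; z points along the fingers, y is the direction in which the jaws open and shut (so a half turn about z gives the same grasp; the last joint's range is limited). The gripper opens to 92 mm and grips with 3 to 60 N. Pads are 19 mm wide; open, the fingers measure 130 mm over their backs; the gripper's body (75 mm by 190 mm) begins 47 mm behind the grasp point.
Start: joints at [1.126, 0.342, 1.524, -0, 1.275, -0.146], TCP at [0.155, 0.502, 0.227] pointing down, gripper open.
Joint ranges: [-2.53, 2.53], [-0.77, 2.02], [0.04, 2.7], [-1, 4.14], [0.28, 2.66], [-3.11, 3.11]. Speed limits (rad/s): [2.57, 2.57, 3.14, 3.14, 3.14, 3.14].

INTERFACE

Orientations are given as [roll, pitch, yaw] about the fixed x, y, z axes, in that order (R = Rz(yaw) Ry(pitch) Rx(roll)).
In Python, from cell import robot gives the robot as it stands.
- The arm moves only by the shell command python3 -m pendant 'ROWS' [OPENING] [FORCE]. ROWS is JSON, a list of rows, each a list of 2 entries, a list of its own where there are three numbers: the shift along the tool's x, y, z in mm, then the turn about the tool's z in degrees. In form: [[[x, y, z], turn], ...]. A call has 1 to 10 rows; each row is the pose to reach, as a shift and turn from the pose measured when the call began, along the tool's axes at that moment; what a row does not reach only later rows make up. A row lasts 1/12 s, in which the tool goes at most 41.7 mm and 7.16 degrees, less where a joint would pass 70% of its speed; a pose out of reach is approached as far as the arm can. A call with a gripper value outside its range is refused whole. OPENING is the opening, from 0 (shut) to 1 (fully open), set as the call begins (- or left out, the last holds). The fingers move at their own pace and stop on an object; FORCE is the grip in N (left out, the last holds). Time passes only in rows, so rows that repeat a pose let the fingers close. It gives the time, the measured TCP pose, the force and the opening at its end, in the units of the state.
- robot.observe(): the state, without advancing time (a new reading comes with each control period).
- robot.read_camera(name): name is "scene" or "top" or "wrist"; returns the picture (480x640x3 uint8, red, green, blue); there is no depth.
- robot.calibration(name): a dict with "vfov" (degrees; the focal length in pixels is half the picture's height over the tangent of half this angle, whatever the lens; pixels are square), "cx", "cy" (the principal point, pixels), "rvec" (rotation vector, rad) and "tvec" (3), from world to camera coordinates, as OpenCV has them. Camera axes: x right, y down, z forward; pixel columns grow to the right and rows downward; lengths in m; the calibration is good to about 2 mm. A picture is of the moment at which its call begins: read the wrist's pose just before it. calibration takes no time and is no camera call; for the wrist camera it gives the pose at the moment of the call.
- robot.hand_in(): hands the job in, once; it reports no verdict.
Trained networks look in the newest picture that a camera, given by its name, has taken for a name from the list of things; names that differ only in an ending like _2 or _b are one class to them, and where a whole thing is asked for, a point or a joint stands for the part that bears it (a point fixed in the world has none). Each returns a list of dicts, best first, with "p" (0 to 1); they miss things now and then, are a little off and sometimes report something else, mostly with a low value. They report only what shows in the picture. A call takes as long as a camera call. They do not tell look-alikes from the thing itself.
- robot.find_in(camera, query): "xy" ([column, row] as shares, 0 to 1, of the picture: columns of its width, rows of its height, amid what is visible of it).
The state is a dict: "time": time; "qpos": joint angles; "qvel": joint speeds; "joint_efforts": joint torques, N m; "tool_pos": TCP position; "tool_rot": TCP orientation; "contact_force": force on the tool from outside, world axes, zero at the start; "torque": the same for the moment, N m; "opening": finger opening in m.
Only numpy, scipy, OpenCV 4.12 (cv2) and the standard library are available. Lean on these libraries where they do the work, as an engineer would, in place of code of your own. Each camera call takes 0.05 s, during which the arm holds its last target.

## Working session

There is one attempt and no reset: what is moved stays moved. The work goes in short steps, Python scripts to look and compute and a shell command to move; the robot and the scene stay as the last step left them, time stands still between calls to the robot, and variables do not carry over. Pictures are saved under pics/ and viewed, and the job is handed in when it is done.

```bash
ls -la; mkdir -p pics; python3 - <<'E'
from cell import robot
import cv2
s=robot.observe(); print({k:s[k] for k in s})
for n in("top","scene"):
    im=robot.read_camera(n); cv2.imwrite(f"pics/{n}0.png",im[...,::-1])
    print(n,robot.calibration(n))
    for q in ("housing_a","block","bridge","throat","mat"):
        print(q,[(round(d['p'],2),[round(d['xy'][0]*640),round(d['xy'][1]*480)]) for d in robot.find_in(n,q)])
print(robot.observe()['time'])
E
```

```text
total 12
drwxr-xr-x  3 agent agent 4096 Dec  6 12:48 .
drwxr-xr-x 23 root  root  4096 Dec  6 12:48 ..
drwxr-xr-x  2 agent agent 4096 Dec  6 12:48 pics
{'time': 0.0, 'qpos': array([ 1.12600781e+00,  3.42736719e-01,  1.52502647e+00, -2.10477166e-05,
        1.27538358e+00, -1.45989153e-01]), 'qvel': array([-0.00132291, -0.00058004,  0.00088075, -0.00110198,  0.00058303,
        0.00091332]), 'joint_efforts': array([ 1.51822187e-04, -4.31249142e+01, -2.44210660e+01,  7.17918598e-02,
        5.61480399e-02, -1.14766399e-04]), 'tool_pos': array([0.15434779, 0.5013715 , 0.2260344 ]), 'tool_rot': array([-3.14005214e+00, -2.06166984e-04,  2.84279928e+00]), 'contact_force': array([0.1709329 , 0.12196228, 0.64315084]), 'torque': array([-0.01566891, -0.01167029, -0.01033408]), 'opening': 0.0921523154805332}
top {'vfov': 42.42202048341602, 'cx': 312.6208299428575, 'cy': 242.4989462409807, 'rvec': array([ 2.15442701, -2.15942749,  0.11360975]), 'tvec': array([-0.07910571,  0.45516256,  1.31272776])}
housing_a [(0.93, [515, 318]), (0.91, [438, 332]), (0.88, [510, 232]), (0.85, [303, 219]), (0.78, [405, 189]), (0.7, [359, 206])]
block [(0.58, [142, 218])]
bridge [(0.65, [143, 214])]
throat [(0.66, [145, 219])]
mat [(0.93, [353, 221])]
scene {'vfov': 48.740047529785045, 'cx': 313.04312808315285, 'cy': 238.39973064011858, 'rvec': array([ 1.64402028,  1.56551998, -0.89287067]), 'tvec': array([ 0.09000073, -0.17766488,  1.64251025])}
housing_a [(0.96, [280, 278]), (0.84, [340, 268]), (0.8, [156, 231]), (0.78, [140, 271]), (0.69, [234, 288]), (0.58, [224, 221])]
block [(0.83, [489, 274]), (0.31, [371, 246])]
bridge [(0.57, [490, 272])]
throat [(0.85, [488, 273])]
mat [(0.82, [271, 287]), (0.24, [232, 291])]
0.6
```

View pics/top0.png

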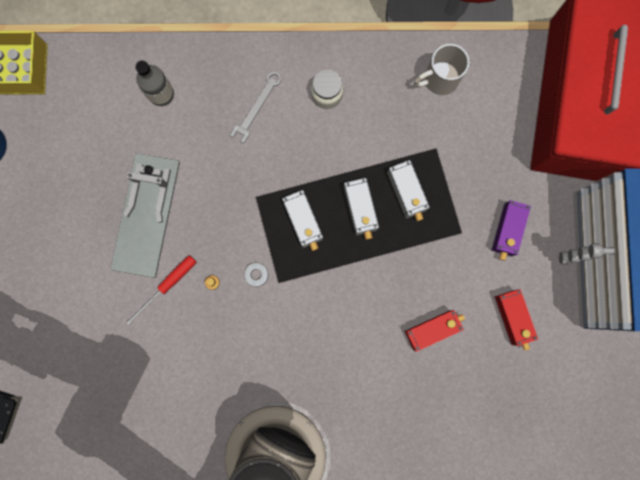

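View pics/scene0.png

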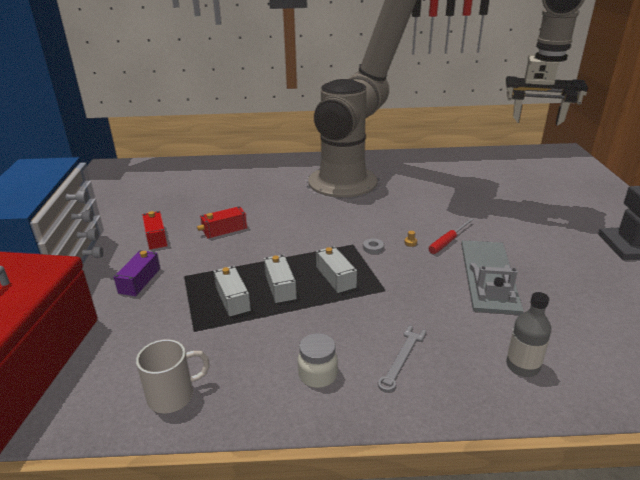

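```bash
python3 - <<'E'
import cv2
im=cv2.imread("pics/top0.png")
cv2.imwrite("pics/c1.png",cv2.resize(im[150:260,270:440],None,fx=4.7,fy=4.7,interpolation=cv2.INTER_CUBIC))
cv2.imwrite("pics/c2.png",cv2.resize(im[145:285,95:215],None,fx=4.2,fy=4.2,interpolation=cv2.INTER_CUBIC))
E
```

```text
(no output)
```

View pics/c1.png

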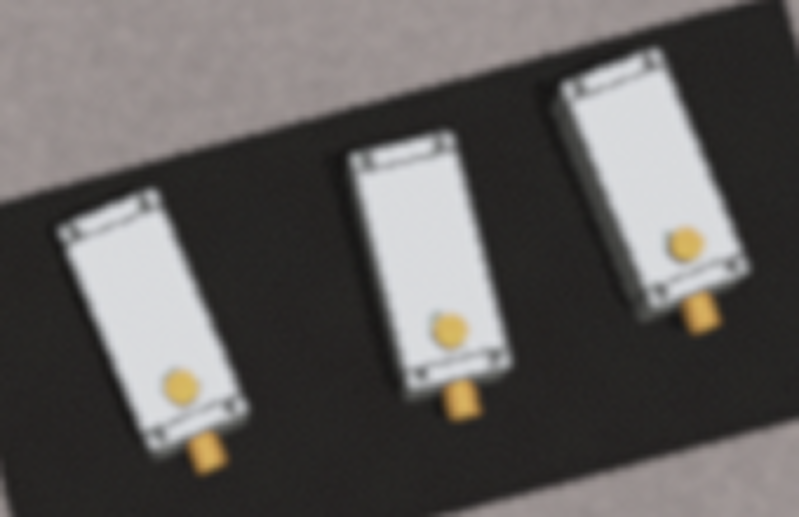

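View pics/c2.png

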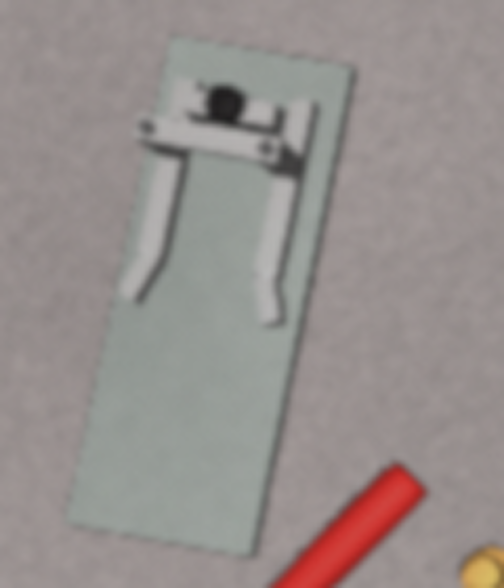

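```bash
cat > h.py <<'E'
import numpy as np,cv2
from scipy.optimize import least_squares
def cam(c):
    f=240/np.tan(np.radians(c['vfov']/2))
    return np.array([[f,0,c['cx']],[0,f,c['cy']],[0,0,1.]]),np.array(c['rvec'],float),np.array(c['tvec'],float)
def proj(c,P):
    K,r,t=cam(c); return cv2.projectPoints(np.asarray(P,float).reshape(-1,1,3),r,t,K,None)[0].reshape(-1,2)
def back(c,uv,z):
    K,r,t=cam(c);R=cv2.Rodrigues(r)[0];o=-R.T@t
    d=np.c_[np.atleast_2d(uv),np.ones(len(np.atleast_2d(uv)))]@np.linalg.inv(K).T@R
    return o+d*((z-o[2])/d[:,2])[:,None]
def fit(c,loc,uv,z,x0):
    loc=np.asarray(loc,float);uv=np.asarray(uv,float)
    def P(p):
        a=p[2];R=np.array([[np.cos(a),-np.sin(a)],[np.sin(a),np.cos(a)]])
        q=loc[:,:2]@R.T+p[:2]; return np.c_[q,loc[:,2]+z]
    r=least_squares(lambda p:(proj(c,P(p))-uv).ravel(),x0)
    return r.x,np.sqrt(r.cost*2/len(uv)),P
HT=[(55,23,46),(55,-23,46),(-55,-23,46),(-55,23,46)]
HT=np.array(HT)/1e3
E
python3 - <<'E'
from cell import robot
from h import *
c=robot.calibration("top")
H={'L':[(57,230),(157,190),(250,405),(150,450)],'M':[(350,155),(453,132),(511,362),(405,388)],'R':[(562,92),(657,47),(748,268),(648,308)]}
for k,v in H.items():
    uv=(np.array(v)+.5)/4.7-.5+np.array([270,150])
    w=back(c,uv,.05);x0=[*w[:,:2].mean(0),np.arctan2(*(w[0]+w[1]-w[2]-w[3])[[1,0]])]
    p,e,_=fit(c,HT,uv,.004,x0); print(k,p.round(4),np.degrees(p[2]).round(1),'rms px',e.round(2))
uv=(np.array([(172,40),(353,68),(252,555),(68,522)])+.5)/4.2-.5+np.array([95,145])
B=np.array([(110,50,12),(110,-50,12),(-155,-50,12),(-155,50,12)])/1e3
w=back(c,uv,.012);x0=[*w[:,:2].mean(0),np.arctan2(*(w[0]+w[1]-w[2]-w[3])[[1,0]])]
p,e,P=fit(c,B,uv,0,x0);print('block',p.round(4),np.degrees(p[2]).round(2),e.round(2))
for n in('screwdriver','bearing','plug'):
    for d in robot.find_in('top',n)[:2]: print(n,d['p'],back(c,np.array(d['xy'])*[640,480],.01).round(3))
E
```

```text
L [ 0.5064 -0.0583  0.4002] 22.9 rms px 0.89
M [ 0.5334 -0.1841  0.2261] 13.0 rms px 0.71
R [ 0.5702 -0.2865  0.3683] 21.1 rms px 0.97
block [ 0.542   0.2855 -0.1768] -10.13 0.96
screwdriver 0.82 [[0.384 0.219 0.01 ]]
bearing 0.69 [[0.391 0.031 0.01 ]]
plug 0.56 [[0.378 0.144 0.01 ]]
```

```bash
cat > go.py <<'E'
import sys
from cell import robot
from h import *
from scipy.spatial.transform import Rotation as Ro
def go(x,y,z,yaw_deg=None):
    s=robot.observe();R=Ro.from_euler('xyz',s['tool_rot']).as_matrix()
    d=R.T@(np.array([x,y,z])-s['tool_pos'])*1e3
    y0=np.degrees(s['tool_rot'][2]); t=0
    if yaw_deg is not None:
        t=-((yaw_deg-y0+90)%180-90)
    print('shift',d.round(1),'turn',round(t,2),'n>=',np.ceil(max(np.linalg.norm(d)/41.7,abs(t)/7.16)),'q6',s['qpos'][5].round(2),'t',round(s['time'],2))
if __name__=='__main__': go(*map(float,sys.argv[1:]))
E
python3 go.py 0.5064 -0.0583 0.17 22.9
```

```text
shift [-501.1 -431.7   56.7] turn -40.02 n>= 16.0 q6 -0.15 t 0.75
```

```bash
python3 -m pendant '[[[-30,-26,3],-4],[[-300,-259,34],-24],[[-300,-259,34],-24],[[-300,-259,34],-24],[[-300,-259,34],-24],[[-300,-259,34],-24],[[-300,-259,34],-24],[[-300,-259,34],-24],[[-300,-259,34],-24],[[-300,-259,34],-24]]' 0.9 25; python3 go.py 0.5064 -0.0583 0.17 22.9
```

```text
time: 1.58
tool_pos: [0.3658, 0.1639, 0.1929]
tool_rot: [3.141, 0.001, -3.022]
contact_force: [0.7, 1.0, 0.0]
opening: 0.0828
shift [-113.  -237.5   23. ] turn -16.02 n>= 7.0 q6 -1.46 t 1.58
```

```bash
python3 -m pendant '[[[-113,-237,23],-16],[[-113,-237,23],-16],[[-113,-237,23],-16],[[-113,-237,23],-16],[[-113,-237,23],-16],[[-113,-237,23],-16],[[-113,-237,23],-16],[[-113,-237,23],-16],[[-113,-237,23],-16],[[-113,-237,23],-16]]'; python3 - <<'E'
from cell import robot
from h import *
from go import go
c=robot.calibration("wrist");im=robot.read_camera("wrist");cv2.imwrite("pics/w1.png",im[...,::-1])
print(c); go(.5064,-.0583,.17,22.9)
print([(round(d['p'],2),(np.array(d['xy'])*[640,480]).round()) for d in robot.find_in("wrist","housing_a")])
E
```

```text
time: 2.42
tool_pos: [0.5058, -0.0573, 0.1698]
tool_rot: [3.141, 0.0, -2.743]
contact_force: [-0.1, 0.7, 0.5]
opening: 0.0824
{'vfov': 69.2018601259589, 'cx': 312.55179761739936, 'cy': 242.06329934840795, 'rvec': array([-1.64909362, -2.48495679, -0.32327499]), 'tvec': array([ 0.24925207, -0.4477286 ,  0.22030195])}
shift [-0.1 -1.6 -0. ] turn 0.01 n>= 1.0 q6 -2.23 t 2.47
[(0.8, array([159., 199.])), (0.65, array([ 36., 198.])), (0.61, array([311., 229.]))]
```

View pics/w1.png

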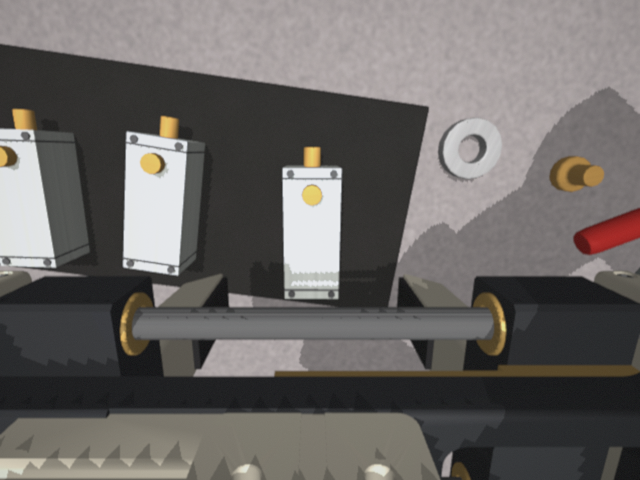

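```bash
python3 - <<'E'
from cell import robot
from h import *
import cv2
c=robot.calibration("wrist")
im=cv2.imread("pics/w1.png")
cv2.imwrite("pics/c3.png",cv2.resize(im[140:310,90:360],None,fx=2.9,fy=2.9,interpolation=cv2.INTER_CUBIC))
uv=[(339,300),(285,299),(282.5,168),(341,167)]
p,e,P=fit(c,HT,uv,.004,[.506,-.058,.4]);print(p.round(4),np.degrees(p[2]),e); print(proj(c,P(p)).round(1), proj(c,P([.5064,-.0583,.4])).round(1))
uv=[(179,276),(122,265),(126,131),(187,139)]
p,e,P=fit(c,HT,uv,.004,[.533,-.184,.22]);print(p.round(4),np.degrees(p[2]),e)
E
```

```text
[ 0.5075 -0.0565  0.4021] 23.04057168652749 1.034911120631448
[[338.7 298.5]
 [285.3 298.6]
 [282.3 168.3]
 [341.2 168.2]] [[337.2 296.7]
 [283.8 296.7]
 [280.9 166. ]
 [339.9 166.1]]
[ 0.5338 -0.1835  0.2412] 13.82260222675278 1.4899516421044237
```

View pics/c3.png

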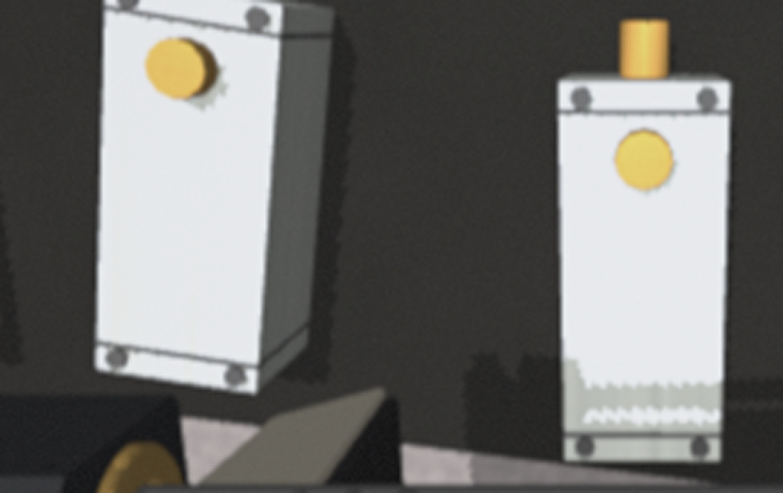

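```bash
python3 go.py 0.5072 -0.0567 0.022 23.0
```

```text
shift [ -1.2  -0.6 148.2] turn -0.05 n>= 4.0 q6 -2.23 t 2.52
```

```bash
python3 -m pendant '[[[-1,-1,30],0],[[-1,-1,65],0],[[-1,-1,100],0],[[-1,-1,128],0],[[-1,-1,143],0],[[-1,-1,148],0],[[-1,-1,148],0]]'; python3 -m pendant '[[[0,0,0],0],[[0,0,0],0],[[0,0,0],0],[[0,0,0],0],[[0,0,0],0],[[0,0,0],0]]' 0.4 40
```

```text
time: 3.1
tool_pos: [0.5064, -0.056, 0.0215]
tool_rot: [3.14, -0.001, -2.74]
contact_force: [0.2, -0.8, -0.2]
opening: 0.0827
time: 3.6
tool_pos: [0.5069, -0.0563, 0.0221]
tool_rot: [3.141, 0.0, -2.74]
contact_force: [0.9, -1.6, 0.8]
opening: 0.0472
```

```bash
cat > t.py <<'E'
from cell import robot
from h import *
from scipy.spatial.transform import Rotation as Ro
s=robot.observe();R=Ro.from_euler('xyz',s['tool_rot']).as_matrix()
print(round(s['time'],2),'F',(R.T@s['contact_force']).round(1),'T',(R.T@s['torque']).round(3),s['tool_pos'].round(4),'tilt',s['tool_rot'].round(3),'op',round(s['opening'],4))
E
python3 -m pendant '[[[0,0,-2],0],[[0,0,-8],0],[[0,0,-20],0],[[0,0,-40],0],[[0,0,-60],0],[[0,0,-70],0],[[0,0,-70],0],[[0,0,-70],0]]' >/dev/null; python3 t.py
P='python3 -m pendant'
$P '[[[0,0,0],0]]' >/dev/null; python3 t.py
$P '[[[0,0,0],0]]' >/dev/null; python3 t.py
$P '[[[40,0,0],0]]'>/dev/null; python3 t.py
$P '[[[40,0,0],0]]'>/dev/null; python3 t.py
$P '[[[0,0,0],0]]'>/dev/null; python3 t.py
$P '[[[0,0,0],0]]'>/dev/null; python3 t.py
$P '[[[0,0,0],0]]'>/dev/null; python3 t.py
$P '[[[0,0,0],0]]'>/dev/null; python3 t.py
$P '[[[0,0,0],0]]'>/dev/null; python3 t.py
$P '[[[0,0,0],0]]'>/dev/null; python3 t.py
```

```text
4.27 F [0.5 0.3 4.1] T [-0.098 -0.039 -0.043] [ 0.5068 -0.0563  0.0921] tilt [ 3.141e+00  1.000e-03 -2.740e+00] op 0.046
4.35 F [-0.5 -0.2  4.3] T [-0.064 -0.028 -0.048] [ 0.506  -0.0561  0.0911] tilt [ 3.14e+00 -1.00e-03 -2.74e+00] op 0.0459
4.43 F [-0.7  0.4  4.1] T [-0.085 -0.03   0.022] [ 0.5053 -0.0559  0.09  ] tilt [ 3.139e+00 -2.000e-03 -2.740e+00] op 0.0458
4.52 F [-0.2 -1.3  2.1] T [ 0.043  0.003 -0.04 ] [ 0.4733 -0.0711  0.0897] tilt [-3.141e+00  3.000e-03 -2.738e+00] op 0.0459
4.6 F [1.1 0.4 4.2] T [-0.047  0.122 -0.008] [ 0.4353 -0.0864  0.0882] tilt [ 3.140e+00  1.000e-03 -2.735e+00] op 0.0459
4.68 F [-0.4  0.2  3.8] T [-0.112 -0.035 -0.003] [ 0.4283 -0.0863  0.0862] tilt [ 3.134 -0.007 -2.736] op 0.0456
4.77 F [-1.1 -0.2  2.5] T [-0.012 -0.088 -0.015] [ 0.427  -0.0866  0.0856] tilt [ 3.133 -0.008 -2.738] op 0.0458
4.85 F [ 0.1 -0.5  2.7] T [-0.076 -0.075 -0.024] [ 0.4261 -0.0865  0.0849] tilt [ 3.132 -0.009 -2.739] op 0.0456
4.93 F [-0.3 -0.7  3.6] T [-0.035 -0.057 -0.002] [ 0.4265 -0.0865  0.0847] tilt [ 3.131 -0.009 -2.739] op 0.0455
5.02 F [-0.4 -0.7  4.2] T [-0.078 -0.032  0.005] [ 0.4271 -0.0864  0.0844] tilt [ 3.131 -0.009 -2.738] op 0.0455
5.1 F [-0.1 -0.2  3.2] T [-0.083 -0.052  0.022] [ 0.4278 -0.0863  0.0843] tilt [ 3.132 -0.009 -2.738] op 0.0456
```

```bash
cat > smp.py <<'E'
from cell import robot
from h import *
from scipy.spatial.transform import Rotation as Ro
A=[]
for i in range(10):
    robot.read_camera("wrist")
    s=robot.observe();R=Ro.from_euler('xyz',s['tool_rot']).as_matrix()
    A.append(np.r_[R.T@s['contact_force'],R.T@s['torque']])
A=np.array(A);print('Ty',A[:,4].round(3));print('mean F',A[:,:3].mean(0).round(2),'T',A[:,3:].mean(0).round(3),'sd',A[:,3:].std(0).round(3),'tilt',s['tool_rot'].round(4),s['tool_pos'].round(4),'t',s['time'].round(2))
E
python3 -m pendant '[[[-6,0,-2],0],[[-18,0,-6],0],[[-36,0,-6],0],[[-58,0,-6],0],[[-80,0,-6],0],[[-80,0,-6],0],[[-80,0,-6],0],[[-80,0,-6],0],[[-80,0,-6],0]]' >/dev/null; python3 smp.py
python3 -m pendant '[[[6,0,0],0],[[18,0,0],0],[[36,0,0],0],[[58,0,0],0],[[80,0,0],0],[[80,0,0],0],[[80,0,0],0],[[80,0,0],0],[[80,0,0],0]]' >/dev/null; python3 smp.py
```

```text
Ty [-0.006  0.011  0.016  0.024 -0.066 -0.043 -0.042 -0.044 -0.006  0.029]
Ty [ 0.005 -0.067 -0.044 -0.03  -0.069  0.004 -0.002 -0.026  0.022 -0.017]Traceback (most recent call last):
  File "smp.py", line 9, in <module>
    A=np.array(A);print('Ty',A[:,4].round(3));print('mean F',A[:,:3].mean(0).round(2),'T',A[:,3:].mean(0).round(3),'sd',A[:,3:].std(0).round(3),'tilt',s['tool_rot'].round(4),s['tool_pos'].round(4),'t',s['time'].round(2))
                                                                                                                                                                                                         ^^^^^^^^^^^^^^^
AttributeError: 'float' object has no attribute 'round'
Traceback (most recent call last):
  File "smp.py", line 9, in <module>
    A=np.array(A);print('Ty',A[:,4].round(3));print('mean F',A[:,:3].mean(0).round(2),'T',A[:,3:].mean(0).round(3),'sd',A[:,3:].std(0).round(3),'tilt',s['tool_rot'].round(4),s['tool_pos'].round(4),'t',s['time'].round(2))
                                                                                                                                                                                                         ^^^^^^^^^^^^^^^
AttributeError: 'float' object has no attribute 'round'
```

```bash
sed -i "s/s\['time'\].round(2)/round(s['time'],2)/" smp.py; python3 t.py; python3 go.py 0.5066 -0.0563 0.0218 23.0
```

```text
7.6 F [-0.2 -0.7  3.8] T [-0.028 -0.017 -0.017] [ 0.4279 -0.0863  0.0903] tilt [ 3.132 -0.009 -2.738] op 0.0455
shift [-84.8  -4.   67.7] turn 0.14 n>= 3.0 q6 -2.35 t 7.6
```

```bash
python3 -m pendant '[[[-6,0,0],0],[[-20,0,0],0],[[-42,0,0],0],[[-70,-4,0],0],[[-85,-4,0],0],[[-85,-4,0],0],[[-85,-4,0],0],[[-85,-4,0],0]]' >/dev/null; python3 smp.py; python3 go.py 0.5066 -0.0563 0.0218 23.0
```

```text
Ty [ 0.044  0.016 -0.048 -0.013 -0.032 -0.026  0.019 -0.027 -0.034  0.001]
mean F [ 0.14 -0.29  3.41] T [-0.046 -0.01   0.007] sd [0.029 0.028 0.017] tilt [ 3.1316 -0.0088 -2.738 ] [ 0.5075 -0.0567  0.0896] t 8.77
shift [ 0.1  0.  67.8] turn 0.13 n>= 2.0 q6 -2.24 t 8.77
```

```bash
python3 -m pendant '[[[0,0,15],0],[[0,0,35],0],[[0,0,50],0],[[0,0,58],0],[[0,0,62],0],[[0,0,64],0],[[0,0,66],0],[[0,0,67],0],[[0,0,68],0],[[0,0,68],0]]'; python3 t.py
```

```text
time: 9.6
tool_pos: [0.5072, -0.0564, 0.0226]
tool_rot: [3.133, -0.008, -2.738]
contact_force: [-2.2, -0.0, 0.3]
opening: 0.0461
9.6 F [ 2.   0.9 -0.3] T [-0.061  0.15   0.033] [ 0.5072 -0.0564  0.0226] tilt [ 3.133 -0.008 -2.738] op 0.0461
```

```bash
python3 -m pendant '[[[0,0,0],0],[[0,0,0],0],[[0,0,0],0],[[0,0,0],0],[[0,0,0],0]]' 0.85; python3 go.py 0.5336 -0.1838 0.15 13.4
```

```text
time: 10.02
tool_pos: [0.5073, -0.0565, 0.0226]
tool_rot: [3.133, -0.007, -2.738]
contact_force: [0.1, 0.2, -0.2]
opening: 0.0745
shift [  26.8 -126.3 -128.3] turn 9.73 n>= 5.0 q6 -2.24 t 10.02
```

```bash
python3 -m pendant '[[[0,0,-25],0],[[0,0,-60],0],[[0,0,-95],0],[[10,-50,-118],4],[[20,-90,-128],8],[[27,-126,-128],10],[[27,-126,-128],10],[[27,-126,-128],10]]';  python3 - <<'E'
from cell import robot
from h import *
c=robot.calibration("wrist");im=robot.read_camera("wrist");cv2.imwrite("pics/w2.png",im[...,::-1])
cv2.imwrite("pics/w2c.png",cv2.resize(im[100:320,160:560,::-1],None,fx=2,fy=2,interpolation=cv2.INTER_CUBIC))
p=[.5336,-.1838,np.radians(13.4)];_,_,P=fit(c,HT,proj(c,HT),.004,p);print(proj(c,P(p)).round(1));
E
```

```text
time: 10.68
tool_pos: [0.5336, -0.1866, 0.1497]
tool_rot: [3.135, -0.008, -2.916]
contact_force: [-0.9, -0.6, -0.3]
opening: 0.0783
[[344.1 308.8]
 [286.9 309.4]
 [282.9 169.8]
 [346.3 169.2]]
```

View pics/w2c.png

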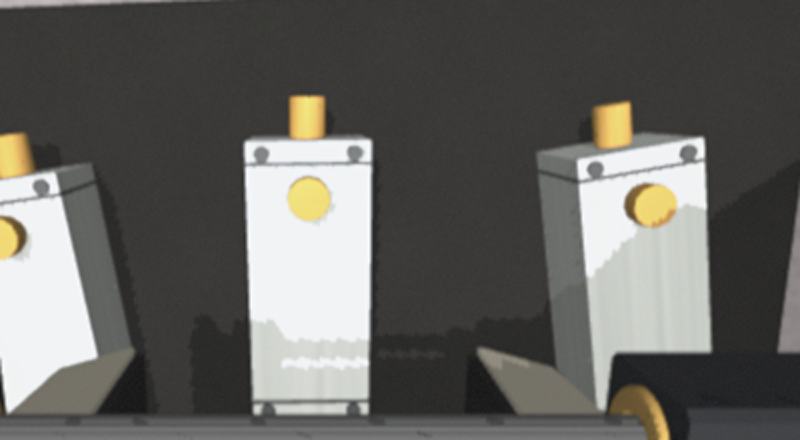

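```bash
python3 go.py 0.5336 -0.1838 0.022 13.4
```

```text
shift [ -2.   -0.6 127.2] turn -0.39 n>= 4.0 q6 -2.27 t 10.73
```

```bash
python3 -m pendant '[[[-1,-1,30],0],[[-2,-1,65],0],[[-2,-1,100],0],[[-2,-1,119],0],[[-2,-1,126],0],[[-2,-1,127],0],[[-2,-1,127],0]]' ; python3 t.py; python3 -m pendant '[[[0,0,0],0],[[0,0,0],0],[[0,0,0],0],[[0,0,0],0],[[0,0,0],0],[[0,0,0],0]]' 0.4 40; python3 t.py
```

```text
time: 11.32
tool_pos: [0.534, -0.1834, 0.0227]
tool_rot: [3.133, -0.009, -2.913]
contact_force: [0.6, -0.6, 0.8]
opening: 0.0779
11.32 F [-0.4 -0.7 -0.8] T [ 0.031 -0.026  0.038] [ 0.534  -0.1834  0.0227] tilt [ 3.133 -0.009 -2.913] op 0.0779
time: 11.82
tool_pos: [0.5343, -0.1837, 0.0232]
tool_rot: [3.134, -0.008, -2.913]
contact_force: [0.2, -0.1, 3.3]
opening: 0.0456
11.82 F [-0.1 -0.1 -3.3] T [ 0.155  0.075 -0.087] [ 0.5343 -0.1837  0.0232] tilt [ 3.134 -0.008 -2.913] op 0.0456
```

```bash
python3 -m pendant '[[[0,0,-2],0],[[0,0,-8],0],[[0,0,-20],0],[[0,0,-40],0],[[0,0,-60],0],[[0,0,-70],0],[[0,0,-70],0],[[0,0,-70],0]]' >/dev/null; python3 smp.py
python3 -m pendant '[[[6,0,0],0],[[18,0,0],0],[[36,0,0],0],[[58,0,0],0],[[80,0,0],0],[[80,0,0],0],[[80,0,0],0],[[80,0,0],0],[[80,0,0],0]]' >/dev/null; python3 smp.py
python3 -m pendant '[[[-6,0,0],0],[[-18,0,0],0],[[-36,0,0],0],[[-58,0,0],0],[[-80,0,0],0],[[-80,0,0],0],[[-80,0,0],0],[[-80,0,0],0],[[-80,0,0],0]]' >/dev/null; python3 smp.py
```

```text
Ty [-0.041 -0.076 -0.014 -0.02  -0.005 -0.034 -0.074 -0.073  0.02   0.012]
mean F [-0.09 -0.17  4.54] T [-0.036 -0.03   0.001] sd [0.021 0.034 0.016] tilt [ 3.134  -0.0088 -2.9133] [ 0.5349 -0.184   0.0929] t 12.98
Ty [-0.043 -0.119 -0.039 -0.057 -0.02  -0.051 -0.005  0.001 -0.047 -0.032]
mean F [ 0.16 -0.02  4.48] T [-0.033 -0.041  0.01 ] sd [0.031 0.032 0.028] tilt [ 3.1339 -0.0088 -2.9132] [ 0.4571 -0.2021  0.0936] t 14.23
Ty [-0.03  -0.025 -0.034 -0.036  0.005 -0.069 -0.02   0.007 -0.08   0.013]
mean F [-0.13 -0.12  4.4 ] T [-0.036 -0.027 -0.001] sd [0.035 0.029 0.028] tilt [ 3.134  -0.0087 -2.9133] [ 0.5349 -0.1841  0.0929] t 15.48
```

```bash
python3 go.py 0.5343 -0.1837 0.0230
```

```text
shift [-0.1 -0.  69.9] turn 0 n>= 2.0 q6 -2.27 t 15.48
```

```bash
python3 -m pendant '[[[0,0,15],0],[[0,0,35],0],[[0,0,51],0],[[0,0,60],0],[[0,0,64],0],[[0,0,66],0],[[0,0,68],0],[[0,0,69],0],[[0,0,70],0],[[0,0,70],0]]'; python3 t.py;  python3 -m pendant '[[[0,0,0],0],[[0,0,0],0],[[0,0,0],0],[[0,0,0],0],[[0,0,0],0]]' 0.85; python3 go.py 0.5702 -0.2865 0.15 21.1
```

```text
time: 16.32
tool_pos: [0.5345, -0.1838, 0.0234]
tool_rot: [3.134, -0.008, -2.913]
contact_force: [0.4, 0.4, -4.6]
opening: 0.0457
16.32 F [-0.5  0.3  4.6] T [-0.017  0.019  0.042] [ 0.5345 -0.1838  0.0234] tilt [ 3.134 -0.008 -2.913] op 0.0457
time: 16.73
tool_pos: [0.5347, -0.1839, 0.0238]
tool_rot: [3.135, -0.007, -2.913]
contact_force: [-0.0, 0.2, 0.7]
opening: 0.0745
shift [ -10.4 -107.1 -127. ] turn -8.02 n>= 4.0 q6 -2.27 t 16.73
```

```bash
python3 -m pendant '[[[0,0,-25],0],[[0,0,-60],0],[[0,0,-95],0],[[-4,-40,-118],-4],[[-8,-80,-127],-7],[[-10,-107,-127],-8],[[-10,-107,-127],-8],[[-10,-107,-127],-8],[[-10,-107,-127],-8]]';  python3 - <<'E'
from cell import robot
from h import *
c=robot.calibration("wrist");im=robot.read_camera("wrist");cv2.imwrite("pics/w3.png",im[...,::-1])
cv2.imwrite("pics/w3c.png",cv2.resize(im[100:320,160:560,::-1],None,fx=2,fy=2,interpolation=cv2.INTER_CUBIC))
p=[.5702,-.2865,np.radians(21.1)];_,_,P=fit(c,HT,proj(c,HT),.004,p);print((proj(c,P(p))-[160,100]).round(1)*2);
E
```

```text
time: 17.48
tool_pos: [0.5693, -0.286, 0.1494]
tool_rot: [3.133, -0.007, -2.774]
contact_force: [0.2, 1.2, 0.0]
opening: 0.078
[[358.2 418.4]
 [243.6 418.8]
 [236.6 139. ]
 [363.6 139. ]]
```

View pics/w3c.png

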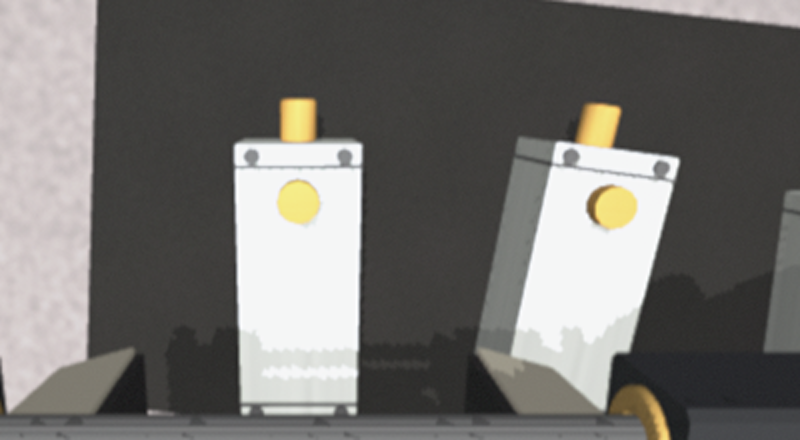

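```bash
python3 go.py 0.5706 -0.2865 0.022 21.1;python3 go.py 0.5706 -0.2865 0.15 21.1
```

```text
shift [ -1.7  -2.6 127.4] turn -0.0 n>= 4.0 q6 -2.52 t 17.53
shift [-0.8 -1.4 -0.5] turn -0.0 n>= 1.0 q6 -2.52 t 17.53
```

```bash
python3 -m pendant '[[[-1,-1,30],0],[[-2,-2,65],0],[[-2,-2,100],0],[[-2,-2,119],0],[[-2,-2,126],0],[[-2,-2,127],0],[[-2,-2,127],0]]' ; python3 t.py; python3 -m pendant '[[[0,0,0],0],[[0,0,0],0],[[0,0,0],0],[[0,0,0],0],[[0,0,0],0],[[0,0,0],0]]' 0.4 40; python3 t.py
```

```text
time: 18.12
tool_pos: [0.5712, -0.2855, 0.0233]
tool_rot: [3.133, -0.007, -2.773]
contact_force: [-0.5, 0.2, 1.0]
opening: 0.0782
18.12 F [ 0.4  0.4 -1. ] T [-0.035  0.057 -0.032] [ 0.5712 -0.2855  0.0233] tilt [ 3.133 -0.007 -2.773] op 0.0782
time: 18.62
tool_pos: [0.5716, -0.286, 0.0239]
tool_rot: [3.135, -0.006, -2.773]
contact_force: [-0.1, -1.5, 1.3]
opening: 0.0458
18.62 F [ 0.7 -1.3 -1.3] T [ 0.219  0.054 -0.024] [ 0.5716 -0.286   0.0239] tilt [ 3.135 -0.006 -2.773] op 0.0458
```

```bash
python3 -m pendant '[[[0,0,-2],0],[[0,0,-8],0],[[0,0,-20],0],[[0,0,-40],0],[[0,0,-60],0],[[0,0,-70],0],[[0,0,-70],0],[[0,0,-70],0]]' >/dev/null; python3 smp.py
python3 -m pendant '[[[6,0,0],0],[[18,0,0],0],[[36,0,0],0],[[58,0,0],0],[[80,0,0],0],[[80,0,0],0],[[80,0,0],0],[[80,0,0],0],[[80,0,0],0]]' >/dev/null; python3 smp.py
python3 -m pendant '[[[-6,0,0],0],[[-18,0,0],0],[[-36,0,0],0],[[-58,0,0],0],[[-80,0,0],0],[[-80,0,0],0],[[-80,0,0],0],[[-80,0,0],0],[[-80,0,0],0]]' >/dev/null; python3 smp.py
```

```text
Ty [-0.013 -0.003 -0.014 -0.067 -0.008 -0.019 -0.036  0.022 -0.066  0.039]
mean F [-0.01 -0.06  3.79] T [-0.067 -0.017  0.005] sd [0.047 0.032 0.023] tilt [ 3.1342 -0.0062 -2.7727] [ 0.572  -0.2862  0.0936] t 19.78
Ty [ 0.015  0.03  -0.024 -0.036  0.028 -0.06  -0.012 -0.023 -0.002  0.011]
mean F [-0.01 -0.06  3.67] T [-0.037 -0.007  0.009] sd [0.025 0.028 0.013] tilt [ 3.1342 -0.0062 -2.7725] [ 0.4975 -0.315   0.0941] t 21.03
Ty [-0.031  0.009 -0.015  0.005  0.006 -0.003 -0.005 -0.013 -0.023 -0.021]
mean F [-0.31 -0.15  3.8 ] T [-0.057 -0.009  0.002] sd [0.034 0.013 0.032] tilt [ 3.1342 -0.0063 -2.7727] [ 0.572  -0.2862  0.0936] t 22.28
```

```bash

python3 -m pendant '[[[41,0,0],0],[[83,0,0],0],[[124,0,0],0],[[84,0,0],0],[[60,0,0],0],[[45,0,0],0],[[38,0,0],0],[[35,0,0],0],[[35,0,0],0]]' >/dev/null; python3 smp.py
python3 -m pendant '[[[-41,0,0],0],[[-83,0,0],0],[[-124,0,0],0],[[-84,0,0],0],[[-60,0,0],0],[[-45,0,0],0],[[-38,0,0],0],[[-35,0,0],0],[[-35,0,0],0]]' >/dev/null; python3 smp.py
```

```text
Ty [-0.003  0.067  0.054  0.089 -0.008  0.069  0.048  0.028  0.033  0.087]
mean F [-0.   -0.27  3.64] T [-0.045  0.046 -0.002] sd [0.042 0.032 0.023] tilt [ 3.1343 -0.0063 -2.7729] [ 0.5392 -0.299   0.0939] t 23.53
Ty [-0.061 -0.066 -0.068 -0.063 -0.032 -0.015 -0.051 -0.022 -0.032 -0.052]
mean F [-0.12  0.19  3.75] T [-0.039 -0.046  0.012] sd [0.03  0.018 0.04 ] tilt [ 3.1343 -0.0062 -2.7727] [ 0.572  -0.2862  0.0936] t 24.78
```

The third housing (right-most on the mat) shows a moment change of about 0.09 N m. I'll repeat the test once to confirm.

```bash

python3 -m pendant '[[[41,0,0],0],[[83,0,0],0],[[124,0,0],0],[[84,0,0],0],[[60,0,0],0],[[45,0,0],0],[[38,0,-30],0],[[35,0,-60],0],[[35,0,-70],0],[[35,0,-70],0]]' >/dev/null; python3 smp.py; python3 go.py 0.453 0.301 0.16 -10.13
```

```text
Ty [-0.05  -0.016 -0.042  0.005  0.006 -0.001  0.009  0.01   0.008 -0.019]
mean F [ 0.06 -0.03  3.88] T [-0.064 -0.009  0.018] sd [0.024 0.021 0.027] tilt [ 3.1333 -0.0068 -2.7729] [ 0.5397 -0.2991  0.1632] t 26.12
shift [-135.4  591.     7.1] turn 31.26 n>= 15.0 q6 -2.57 t 26.12
```

```bash

python3 -m pendant '[[[-41,0,0],0],[[-83,0,0],0],[[-124,0,0],0],[[-84,0,0],0],[[-60,0,0],0],[[-45,0,0],0],[[-38,0,0],0],[[-35,0,0],0],[[-35,0,0],0]]' >/dev/null; python3 smp.py
python3 -m pendant '[[[41,0,0],0],[[83,0,0],0],[[124,0,0],0],[[84,0,0],0],[[60,0,0],0],[[45,0,0],0],[[38,0,0],0],[[35,0,0],0],[[35,0,0],0]]' >/dev/null; python3 smp.py
 python3 go.py 0.453 0.301 0.16 -10.13
```

```text
Ty [-0.009 -0.037  0.259 -0.088 -0.084 -0.026 -0.067 -0.051 -0.05  -0.072]
mean F [ 0.22 -0.01  3.67] T [-0.035 -0.022  0.019] sd [0.02  0.097 0.031] tilt [ 3.1333 -0.0068 -2.7726] [ 0.5725 -0.2863  0.1629] t 27.37
Ty [0.061 0.022 0.036 0.043 0.044 0.061 0.04  0.017 0.071 0.018]
mean F [-0.05 -0.22  3.73] T [-0.048  0.041 -0.016] sd [0.033 0.018 0.017] tilt [ 3.1333 -0.0068 -2.7728] [ 0.5397 -0.2991  0.1632] t 28.62
shift [-135.5  591.     7.1] turn 31.26 n>= 15.0 q6 -2.57 t 28.62
```

```bash
python3 -m pendant '[[[-10,18,-3],1],[[-36,180,-40],10],[[-63,280,-80],20],[[-63,280,-80],20],[[-63,280,-80],20],[[-63,280,-80],20],[[-63,280,-80],20],[[-63,280,-80],20],[[-63,280,-80],20]]'; python3 go.py 0.65 0.267 0.25 -10.13
```

```text
time: 29.37
tool_pos: [0.4979, -0.0109, 0.2475]
tool_rot: [3.135, -0.006, -3.117]
contact_force: [-0.2, -0.1, -3.3]
opening: 0.0458
shift [-158.8  274.2   -1.5] turn 11.52 n>= 8.0 q6 -1.78 t 29.37
```

```bash
python3 -m pendant '[[[-20,30,-1],2],[[-40,65,-1],5],[[-60,100,-1],10],[[-80,140,-1],11],[[-100,175,-1],11],[[-120,210,-1],11],[[-140,245,-1],11],[[-159,274,-1],11],[[-159,274,-1],11],[[-159,274,-1],11]]'; python3 - <<'E'
from cell import robot
from h import *
import pickle
c=robot.calibration("wrist");im=robot.read_camera("wrist");cv2.imwrite("pics/w4.png",im[...,::-1])
pickle.dump((c,robot.observe()),open('w4.pkl','wb'))
B=np.array([(110,50,12),(110,-50,12),(-155,-50,12),(-155,50,12)])/1e3
p=[.542,.2855,-.1768];_,_,P=fit(c,B,proj(c,B),0,p);print(proj(c,P(p)).round(1));
E
```

```text
time: 30.2
tool_pos: [0.6504, 0.2684, 0.2472]
tool_rot: [3.137, -0.009, 2.976]
contact_force: [0.1, 0.6, -3.7]
opening: 0.0454
[[352.9 213.9]
 [265.3 212.9]
 [259.3 -62.2]
 [364.  -60.5]]
```

View pics/w4.png

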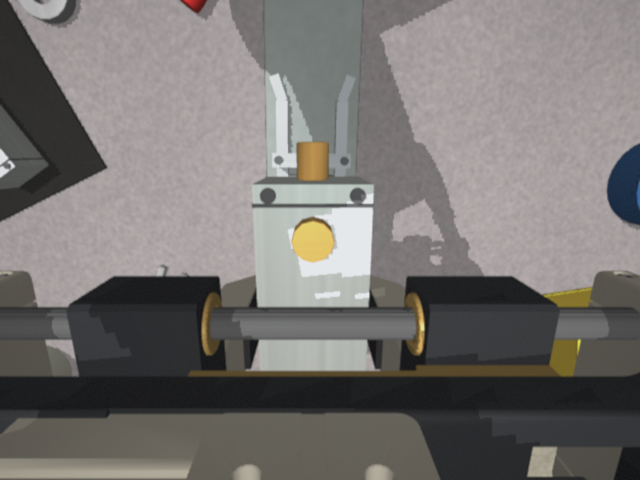

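```bash
python3 - <<'E'
import cv2
im=cv2.imread("pics/w4.png")
cv2.imwrite("pics/c4.png",cv2.resize(im[0:210,240:390],None,fx=2.85*1,fy=2.85,interpolation=cv2.INTER_CUBIC))
E
```

```text
(no output)
```

View pics/c4.png

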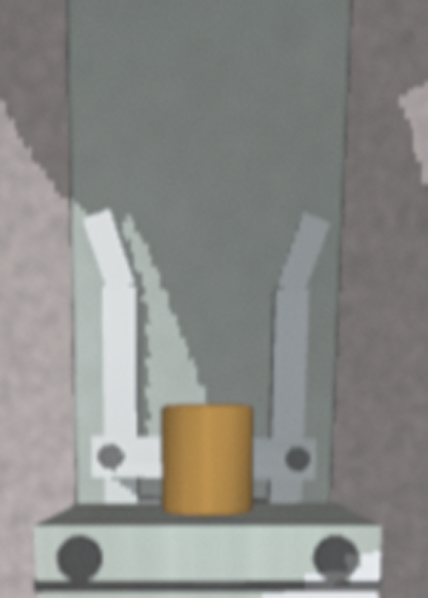

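```bash
python3 - <<'E'
from h import *
import pickle
c,s=pickle.load(open('w4.pkl','rb'))
K,r,t=cam(c)
def W(p,L):
    a=p[2];R=np.array([[np.cos(a),-np.sin(a)],[np.sin(a),np.cos(a)]]);L=np.atleast_2d(L)
    return np.c_[L[:,:2]@R.T+p[:2],L[:,2]]
cv=lambda u,v:np.array([(u+.5)/2.85-.5+240,(v+.5)/2.85-.5])
lines=[(-.05,.012,[(68,0),(73,250),(77,495)]),(.05,.012,[(350,0),(340,250),(329,495)]),(-.025,.026,[(135,290),(136.5,420)]),(.025,.026,[(277,295),(273.5,420)])]
pts=[((-.010,-.025,.026),(134,284)),((-.010,.025,.026),(277,290))]
def res(p):
    o=[]
    for y,z,q in lines:
        a,b=proj(c,W(p,[(-.15,y,z),(.03,y,z)]))
        n=np.array([b[1]-a[1],a[0]-b[0]]);n/=np.linalg.norm(n)
        o+=[(cv(*m)-a)@n for m in q]
    for L,m in pts:o+=list(.5*(proj(c,W(p,[L]))[0]-cv(*m)))
    return np.array(o)
f=least_squares(res,[.542,.2855,-.177]);print(f.x.round(4),np.degrees(f.x[2]).round(2));print(f.fun.round(2))
# held housing pose in world: top corners at -x end, bung
from scipy.spatial.transform import Rotation as Ro
R=Ro.from_euler('xyz',s['tool_rot']).as_matrix()
# tool frame: stub end at +x. TCP ~18mm above underside -> top face 28mm behind TCP
C=np.array([(55,-23,-28),(55,23,-28)])/1e3
print(proj(c,s['tool_pos']+C@R.T).round(1),'bung',proj(c,s['tool_pos']+np.array([[35,0,-38]])/1e3@R.T))
h=Ro.from_euler('z',f.x[2])
E
python3 - <<'E'
import cv2
im=cv2.imread("pics/w4.png")
cv2.imwrite("pics/c5.png",cv2.resize(im[160:290,230:400],None,fx=4,fy=4,interpolation=cv2.INTER_CUBIC))
E
```

```text
[ 0.5435  0.2871 -0.178 ] -10.2
[ 0.92  0.94  0.64 -1.07 -0.83 -1.   -0.38 -0.07  0.46  0.45  0.36  0.35
 -0.2  -0.36]
[[244.1 184.6]
 [369.8 184.9]] bung [[306.65244003 244.62061477]]
```

View pics/c5.png

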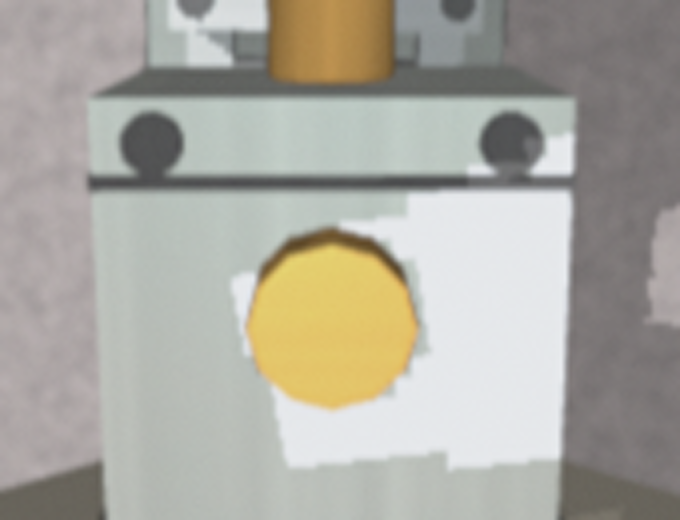

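```bash
python3 go.py 0.4544 0.3009 0.09 -10.2
```

```text
shift [197.3   0.3 159.8] turn 0.64 n>= 7.0 q6 -1.13 t 30.25
```

```bash
python3 -m pendant '[[[30,0,5],0.3],[[65,0,15],0.6],[[100,0,30],0.6],[[135,0,50],0.6],[[165,0,75],0.6],[[187,0,105],0.6],[[197,0,135],0.6],[[197,0,155],0.6],[[197,0,160],0.6],[[197,0,160],0.6]]';python3 t.py; python3 go.py 0.4544 0.3009 0.0315 -10.2; python3 - <<'E'
from cell import robot
import cv2
cv2.imwrite("pics/top5.png",robot.read_camera("top")[...,::-1])
im=robot.read_camera("scene")[...,::-1]
cv2.imwrite("pics/sc5.png",cv2.resize(im[180:340,400:600],None,fx=3.5,fy=3.5))
E
```

```text
time: 31.08
tool_pos: [0.4543, 0.2994, 0.0896]
tool_rot: [3.138, -0.01, 2.963]
contact_force: [-0.6, -0.2, -2.7]
opening: 0.0455
31.08 F [ 0.5 -0.3  2.7] T [ 0.056 -0.016  0.015] [0.4543 0.2994 0.0896] tilt [ 3.138 -0.01   2.963] op 0.0455
shift [-0.4  1.4 58.1] turn -0.03 n>= 2.0 q6 -0.96 t 31.08
```

View pics/sc5.png

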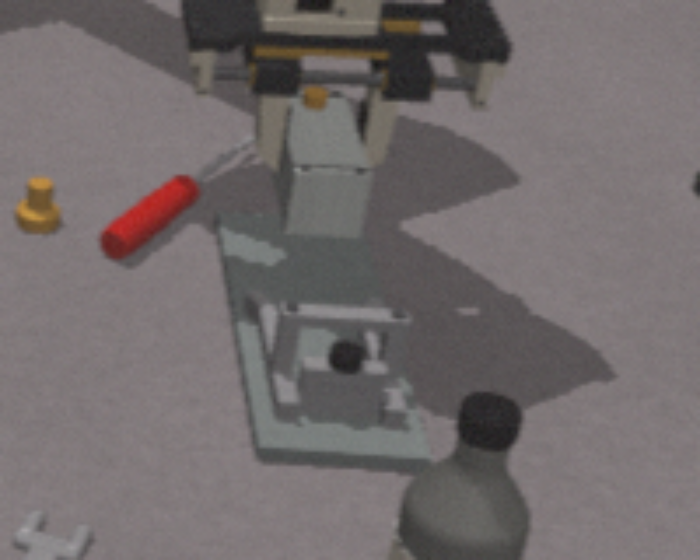

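View pics/top5.png

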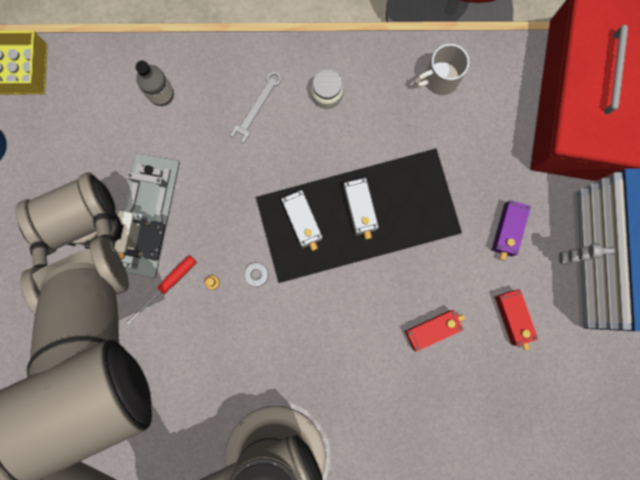

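```bash
python3 -m pendant '[[[0,1,15],0],[[0,1,32],0],[[0,1,44],0],[[0,1,50],0],[[0,1,54],0],[[0,1,56],0],[[0,1,57],0],[[0,1,58],0],[[0,1,58],0]]';python3 t.py
```

```text
time: 31.93
tool_pos: [0.4563, 0.3018, 0.0339]
tool_rot: [3.135, -0.005, 2.963]
contact_force: [1.0, 0.2, -4.2]
opening: 0.0458
31.93 F [-0.9  0.4  4.2] T [ 0.008 -0.043 -0.006] [0.4563 0.3018 0.0339] tilt [ 3.135 -0.005  2.963] op 0.0458
```

```bash
python3 -m pendant '[[[0,0,0.5],0],[[0,0,1],0],[[0,0,1],0]]'>/dev/null;python3 t.py;python3 -m pendant '[[[0,0,0.5],0],[[0,0,1],0],[[0,0,1],0]]'>/dev/null;python3 t.py;python3 -m pendant '[[[0,0,0.5],0],[[0,0,1],0],[[0,0,1],0]]'>/dev/null;python3 t.py;
```

```text
32.18 F [1.  0.9 3.4] T [ 0.007 -0.078  0.024] [0.4564 0.3019 0.0331] tilt [ 3.135 -0.005  2.963] op 0.0458
32.43 F [0.6 0.  3.1] T [-0.011 -0.067  0.038] [0.4565 0.302  0.0321] tilt [ 3.135 -0.005  2.963] op 0.0458
32.68 F [ 2.4 -0.4 -5.1] T [ 0.443  0.381 -0.011] [0.4565 0.302  0.032 ] tilt [ 3.135 -0.005  2.963] op 0.046
```

```bash
python3 -m pendant '[[[0,0,0],0],[[0,0,0],0],[[0,0,-1],0],[[0,0,-1],0]]' 0.62;python3 t.py;python3 -m pendant '[[[0,-1.4,0],0],[[0,-1.4,0],0],[[0,-1.4,0],0],[[0,-1.4,0],0],[[0,-1.4,0],0]]' 0.4 25; python3 t.py
```

```text
time: 33.02
tool_pos: [0.4568, 0.3021, 0.0332]
tool_rot: [3.134, -0.004, 2.963]
contact_force: [-0.2, 0.0, 0.4]
opening: 0.057
33.02 F [ 0.2 -0.  -0.4] T [-0.009 -0.02   0.009] [0.4568 0.3021 0.0332] tilt [ 3.134 -0.004  2.963] op 0.057
time: 33.43
tool_pos: [0.4567, 0.3009, 0.0333]
tool_rot: [3.134, -0.004, 2.963]
contact_force: [0.8, 1.5, 1.3]
opening: 0.0459
33.43 F [-0.6  1.6 -1.3] T [-0.144 -0.067  0.012] [0.4567 0.3009 0.0333] tilt [ 3.134 -0.004  2.963] op 0.0459
```

```bash
python3 -m pendant '[[[-3,0,0],0],[[-7,0,0],0],[[-11,0,0],0],[[-15,0,0],0],[[-18,0,0],0],[[-18,0,0],0]]'>/dev/null;python3 t.py;python3 -m pendant '[[[-4,0,0],0],[[-8,0,0],0],[[-12,0,0],0],[[-15,0,0],0],[[-15,0,0],0]]'>/dev/null;python3 t.py
```

```text
33.93 F [ 2.4 -0.6 -4.4] T [0.244 0.428 0.08 ] [0.474  0.2975 0.0333] tilt [ 3.135 -0.005  2.963] op 0.0456
34.35 F [ 3.1  0.1 -3.8] T [0.186 0.354 0.053] [0.4886 0.2947 0.0333] tilt [ 3.135 -0.006  2.963] op 0.0459
```

```bash
python3 -m pendant '[[[-4,0,0],0],[[-9,0,0],0],[[-14,0,0],0],[[-18,0,0],0],[[-20,0,0],0],[[-20,0,0],0]]'>/dev/null;python3 t.py;python3 -m pendant '[[[-4,0,0],0],[[-8,0,0],0],[[-12,0,0],0],[[-15,0,0],0],[[-15,0,0],0]]'>/dev/null;python3 t.py
```

```text
34.85 F [ 3.6 -0.1 -4.3] T [0.127 0.454 0.089] [0.508  0.2911 0.0333] tilt [ 3.136 -0.007  2.963] op 0.0454
35.27 F [ 2.5 -0.6 -4.4] T [0.182 0.35  0.041] [0.5227 0.2884 0.0333] tilt [ 3.136 -0.007  2.963] op 0.0455
```

```bash
python3 -m pendant '[[[-3,0,0],0],[[-6,0,0],0],[[-9,0,0],0],[[-12,0,0],0],[[-12,0,0],0]]'>/dev/null;python3 t.py;python3 -m pendant '[[[-2,0,0],0],[[-4,0,0],0],[[-6,0,0],0],[[-6,0,0],0]]'>/dev/null;python3 t.py;
```

```text
35.68 F [ 3.7  0.7 -4.4] T [0.096 0.337 0.057] [0.5345 0.2863 0.0333] tilt [ 3.136 -0.007  2.963] op 0.0458
36.02 F [ 3.9 -0.1 -4.2] T [0.065 0.491 0.012] [0.5402 0.2852 0.0333] tilt [ 3.136 -0.008  2.963] op 0.0455
```

Now I'll feel for the stop in small steps.

```bash
for i in 1; do python3 -m pendant '[[[-1,0,0],0],[[-2,0,0],0],[[-2,0,0],0]]'>/dev/null;python3 t.py;python3 -m pendant '[[[-1,0,0],0],[[-2,0,0],0],[[-2,0,0],0]]'>/dev/null;python3 t.py;python3 -m pendant '[[[-1,0,0],0],[[-2,0,0],0],[[-2,0,0],0]]'>/dev/null;python3 t.py; done
```

```text
36.27 F [ 4.6 -1.  -5.1] T [0.109 0.529 0.029] [0.5417 0.285  0.0333] tilt [ 3.136 -0.008  2.963] op 0.046
36.52 F [ 5.3 -0.1 -5.5] T [0.077 0.564 0.054] [0.5434 0.2847 0.0333] tilt [ 3.136 -0.009  2.963] op 0.0458
36.77 F [ 5.2  0.3 -5.3] T [-0.001  0.552  0.061] [0.5452 0.2843 0.0333] tilt [ 3.136 -0.009  2.964] op 0.0459
```

```bash
python3 -m pendant '[[[-1,0,0],0],[[-2,0,0],0],[[-2,0,0],0]]'>/dev/null;python3 t.py;python3 -m pendant '[[[-1,0,0],0],[[-2,0,0],0],[[-2,0,0],0]]'>/dev/null;python3 t.py
```

```text
37.02 F [ 4.6  0.2 -5.5] T [0.028 0.519 0.037] [0.547  0.284  0.0333] tilt [ 3.136 -0.009  2.964] op 0.0456
37.27 F [ 5.3 -0.3 -4.6] T [ 0.029  0.5   -0.018] [0.5489 0.2837 0.0333] tilt [ 3.136 -0.009  2.964] op 0.046
```

```bash
python3 -m pendant '[[[-1,0,0],0],[[-2,0,0],0],[[-2,0,0],0]]'>/dev/null;python3 t.py;python3 -m pendant '[[[-1,0,0],0],[[-2,0,0],0],[[-2,0,0],0]]'>/dev/null;python3 t.py
```

```text
37.52 F [ 5.6  0.2 -4.6] T [0.031 0.571 0.025] [0.5507 0.2834 0.0333] tilt [ 3.137 -0.01   2.964] op 0.0458
37.77 F [ 5.8 -0.2 -6. ] T [-0.011  0.542  0.011] [0.5526 0.283  0.0333] tilt [ 3.137 -0.01   2.964] op 0.0458
```

```bash
python3 -m pendant '[[[-1,0,0],0],[[-2,0,0],0],[[-2,0,0],0]]'>/dev/null;python3 t.py;python3 -m pendant '[[[-1,0,0],0],[[-2,0,0],0],[[-2,0,0],0]]'>/dev/null;python3 t.py
```

```text
38.02 F [10.1  0.6 -8. ] T [-0.004  1.395  0.   ] [0.5527 0.283  0.0333] tilt [ 3.137 -0.013  2.964] op 0.0459
38.27 F [10.9  0.2 -8.8] T [-0.024  1.627  0.057] [0.5528 0.283  0.0332] tilt [ 3.138 -0.017  2.964] op 0.046
```

```bash
python3 -m pendant '[[[-2,0,0],0],[[-3,0,0],0],[[-3,0,0],0]]'>/dev/null;python3 t.py; python3 -m pendant '[[[1,0,0],0],[[1,0,0],0],[[1,0,0],0],[[1,0,0],0]]' 0.62;python3 t.py
```

```text
38.52 F [ 14.5   0.3 -11.2] T [-0.014  2.113  0.103] [0.5528 0.2829 0.0332] tilt [ 3.139 -0.023  2.964] op 0.046
time: 38.85
tool_pos: [0.5524, 0.2828, 0.033]
tool_rot: [3.139, -0.022, 2.964]
contact_force: [0.2, -0.0, 0.7]
opening: 0.0567
38.85 F [-0.2  0.  -0.7] T [ 0.03  -0.033 -0.03 ] [0.5524 0.2828 0.033 ] tilt [ 3.139 -0.022  2.964] op 0.0567
```

Home is felt (14.5 N against a rigid stop, no movement). Now I'll raise straight up and look.

```bash
python3 -m pendant '[[[0,0,-10],0],[[0,0,-35],0],[[0,0,-70],0],[[0,0,-110],0],[[-20,0,-150],0],[[-60,0,-190],0],[[-100,0,-210],0],[[-125,0,-210],0],[[-125,0,-210],0],[[-125,0,-210],0]]';python3 t.py; python3 - <<'E'
from cell import robot
import cv2
im=robot.read_camera("wrist")[...,::-1];cv2.imwrite("pics/w6.png",im)
cv2.imwrite("pics/top6.png",robot.read_camera("top")[...,::-1])
im=robot.read_camera("scene")[...,::-1]
cv2.imwrite("pics/sc6.png",cv2.resize(im[180:340,400:600],None,fx=3.5,fy=3.5))
E
```

```text
time: 39.68
tool_pos: [0.6821, 0.258, 0.2393]
tool_rot: [3.139, -0.021, 2.961]
contact_force: [0.6, 0.1, 0.1]
opening: 0.0568
39.68 F [-0.5  0.2 -0.1] T [-0.02   0.072 -0.017] [0.6821 0.258  0.2393] tilt [ 3.139 -0.021  2.961] op 0.0568
```

View pics/w6.png

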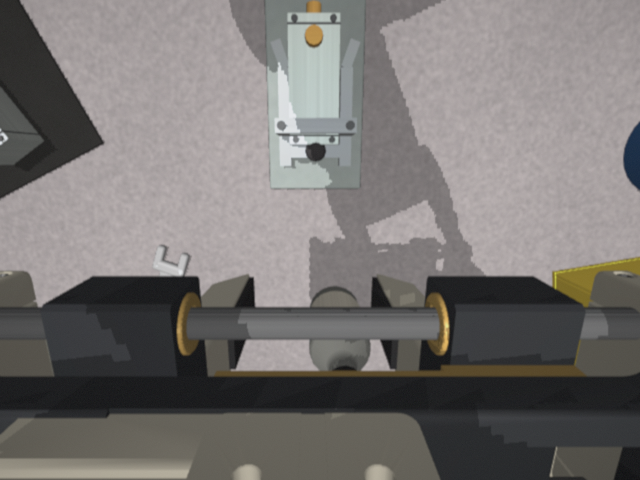

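View pics/sc6.png

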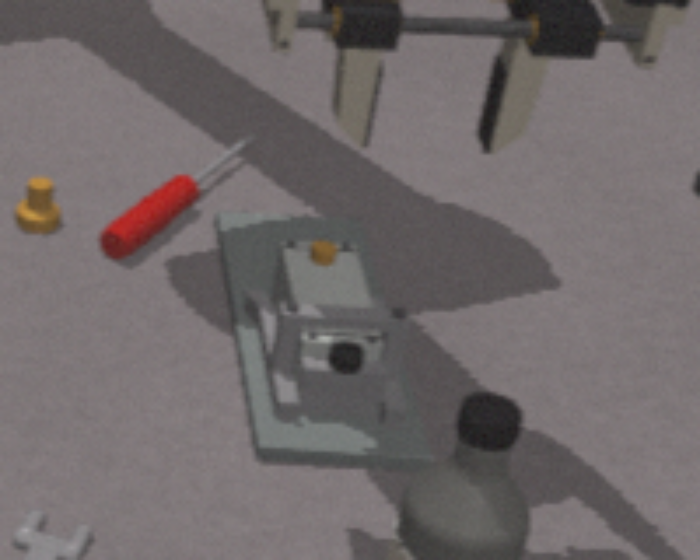

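View pics/top6.png

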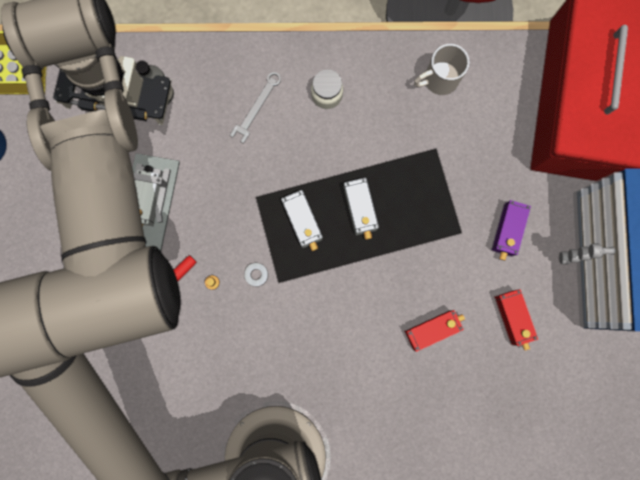

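```bash
python3 - <<'E'
from cell import robot
import cv2,numpy as np
a=cv2.imread('pics/top0.png').astype(int);b=cv2.imread('pics/top6.png').astype(int)
for n,(x0,x1,y0,y1) in {'L':(275,335,185,255),'M':(338,385,172,245)}.items():
    f=lambda i:[round(v.mean(),2) for v in np.nonzero(i[y0:y1,x0:x1].min(2)>170)]
    print(n,f(a),f(b))
robot.hand_in(); print(robot.observe()['time'])
E
```

```text
L [np.float64(32.0), np.float64(26.74)] [np.float64(32.08), np.float64(26.36)]
M [np.float64(32.39), np.float64(22.98)] [np.float64(32.38), np.float64(22.69)]
the job is handed in; nothing more can be done
the job is handed in; nothing more can be done
```

The faulty housing is the right-most of the three on the mat. It now lies under the bridge, fully home against the end stop, and the job is handed in (about 40 s used).

- **Finding it:** Gentle shaking showed no clear change in any of the three. A sharper shake with a reversal moved the right-most housing's moment between +0.046 and −0.046 N m. A repeat gave about −0.06 (with a knock) and +0.041.
- **What disagreed:** One trial in between, with a lift added to the shake, read about −0.01 and showed no swing. The left and middle housings did not get this sharper test. I took them as sound because only one of the three is faulty.
- **Sound housings:** The left and middle ones were laid back. In the top picture they sit within about 0.4 px (under 1 mm) of where they lay before.
- **Sliding home:** I laid the housing on the open end of the block, regripped it and slid it in. It dragged with about 2.5 to 6 N and met almost no sideways force. It stopped about 10 mm ahead of the throat point, held firm at 14.5 N, and was then released.
- **Last pictures:** They show the flat end under the bridge at the stop and the gripper clear of everything. Nothing else in view looks disturbed; the arm partly covered the screwdriver in the top picture.

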